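# Clamp the bronze bar in the vise

## Task

Take the bronze bar from its V-block rest, lay it flat across the bed of the low blue vise in the middle of the bench (the one with a crank on top), between the open jaws, gripped about the middle of its length and parallel to the jaw faces, and then turn the vise's crank clockwise (seen from above) until the moving jaw has clamped the bar tight against the fixed jaw. Move the jaw only with the crank, and leave the grease jar and the flat spacer ring where they are.

Things in the scene. Friction and masses are not known exactly. Their poses are not given: they have to be found in the camera images.
- vise: blue drill vise fixed on the bench, 330 mm along its y (the screw), 150 mm wide over lugs. Origin on its underside. Bed on which work lies: z = 34 mm. Fixed jaw at the +y end, face at y = +105 mm; both jaws 104 mm wide, tops at z = 83 mm. The moving jaw slides to +y to close. Drive housing at the -y end, top z = 91 mm, with the upright crank axis at x = 0, y = -118 mm.
- jaw: the vise's moving jaw, blue with a steel face, 104 mm wide, 36 mm thick. Origin at the middle of its face's width, in the face's plane, at the height of the vise's underside; axes as the vise's. Jaw opening = 105 mm minus its y in the vise's frame (98 to 114 mm at the start).
- crank (a joint): turn of the crank, rad; grows clockwise seen from above, which closes the jaw by 30 mm a full turn. At 0 the crank arm points along the vise's +x and the opening is 106 mm; at c it points along the vise's direction (cos c, -sin c). It starts between -1.6 and 1.6. It is stiff (about 4 N at the handle) and stays where it is left. It stops at 14 rad.
- handle (a point): the crank's upright black handle: a freely turning sleeve 26 mm in diameter and 60 mm tall, 60 mm from the crank axis. The point lies on the sleeve's axis 33 mm above its lower end, about 138 mm above the bench; the steel arm's top is 35 mm below the point.
- crank_axis (a point): point on the crank's upright axis, at the height of point handle.
- bar_mid (a point): middle of the bronze bar (on its axis): round bar 266 mm long, 47 mm in diameter, about 0.7 kg. The point's x axis lies along the bar; y and z turn as it rolls.
- rest: dark steel V-block rest fixed on the bench, a 200 x 70 mm plate 6 mm thick with two V-blocks, each 30 mm thick, centred 80 mm either side of its middle. Origin on its underside, x along the bar it carries. The bar lies in the Vs with its axis 45 mm above the bench; between the V-blocks there is 130 mm free along the bar.
- jar: white grease jar with a blue lid, 64 mm in diameter, 72 mm tall; origin under its middle. Bystander.
- spacer: flat steel spacer ring, 80 mm in diameter, 10 mm thick; origin under its middle. Bystander.

How it is judged:
On the way:
1. the bar lies on the vise's bed between the jaws (x of bar_mid in the frame of vise between -0.05 and 0.05 m and y of bar_mid in the frame of vise between 0.01 and 0.1 m and z of bar_mid in the frame of vise below 0.068 m), for 0.2 s.
At the end, for the whole second after the job is handed in: The bar lies on the vise's bed (its axis within 10 mm of the height at which it rests there) against the fixed jaw, parallel to the jaw faces within 0.12 rad, its middle within 50 mm of the middle of the jaws, at rest, and the moving jaw presses on it with more than 10 N (contact force between jaw and bar above 10 N and x of bar_mid in the frame of vise between -0.05 and 0.05 m and y of bar_mid in the frame of vise between 0.07 and 0.1 m and z of bar_mid in the frame of vise between 0.048 and 0.068 m and angle between the x axis of bar_mid and the x axis of vise, either way round below 0.12 rad and linear speed of bar below 0.02 m/s); the robot touches nothing.
It fails at once if the robot pushes the moving jaw directly (more than 20 N) (contact force between any of the fingers, the arm and jaw above 20 N).
It fails at once if the jar or the spacer ring is moved by more than 40 mm (distance of any of jar, spacer from where it was at the start of the episode above 0.04 m).
It also fails if it takes over 72 s, if anything falls off the work surface, if the arm or the gripper's body presses on something with over 40 N, if the wrist force passes 120 N, or if a joint passes its speed limit or range.

## Robot

A 7-joint arm with a two-finger parallel gripper is mounted at the origin on a cart in front of the work surface, level with it; the furniture and walls round the work are solid. World frame = base frame: x ahead of the robot, y to its left, z up, the work surface at z = 0. Lengths are in m, angles in rad, forces in N, time in s.
With the tool pointing down it reaches from about 0.4 to 0.85 m from the base axis. Payload 10.4 kg.
Tool frame: the origin (TCP) lies midway between the tips of the shut fingers; the grasp point (between the pads) lies 19 mm behind it; z points along the fingers, y is the line along which they close (so a half turn about z gives the same grasp; the last joint's range is limited). The gripper opens to 85 mm and grips with 20 to 120 N. Pads are 22 mm wide; open, the fingers measure 114 mm over their backs; the gripper's body (76 mm by 85 mm) begins 54 mm behind the grasp point. The pads swing forward as they close: fully open they stand 13 mm farther back than shut.
Start: joints at [-1.307, 0.332, -0.065, 1.46, 0.022, 1.35, -0.088], TCP at [0.177, 0.599, 0.231] pointing down, gripper open.
Joint ranges: [-2.6, 2.6], [-0.5, 2.12], [-1.47, 1.34], [0.16, 2.42], [-1.27, 4.41], [0.06, 2.06], [-2.6, 2.6]. Speed limits (rad/s): [2.22, 2.22, 2.79, 2.79, 3.14, 3.14, 3.14].

## Interface

Orientations are given as a unit quaternion [x, y, z, w].
In Python, from workcell import monitor, eyes, manip gives the robot as it stands.
- The arm moves only by the tool send_rows, never from a script. Its arguments are lists of equal length, an entry for each row: "offset": the shift along the tool's x, y, z in mm, a list of three; "roll": the turn about the tool's z in rad. In form: {"offset": [[tx, ty, tz], ...], "roll": [roll, ...]}. A call has exactly 5 rows; each row is the pose to reach, as a shift and turn from the pose commanded when the call began, along the tool's axes at that moment; what a row does not reach only later rows make up. A row lasts 1/12 s, in which the tool goes at most 41.7 mm and 7.16 degrees, less where a joint would pass 70% of its speed; a pose out of reach is approached as far as the arm can. A call with a gripper value outside its range is refused whole. "jaw" is the opening, from 0 (shut) to 1 (fully open), set as the call begins (left out, the last holds). The fingers move at their own pace and stop on an object; "newtons" is the grip in N (left out, the last holds). Time passes only in rows, so rows that repeat a pose let the fingers close, or fill a call up. It gives the time, the measured TCP pose, the force and the opening at its end, in the units of the state.
- monitor.get_obs(): the state, without advancing time (a new reading comes with each control period).
- eyes.camera(name): name is "scene" or "top" or "wrist"; returns (picture, depth): 480x640x3 uint8, blue, green, red; 480x640 float32, m along the optical axis (not along the pixel's ray), 0 where there is no reading.
- eyes.camera_params(name): a dict with "fovy" (degrees; the focal length in pixels is half the picture's height over the tangent of half this angle, whatever the lens; pixels are square), "cx", "cy" (the principal point, pixels), "k1" (the pictures are not rectified: a ray, as slopes to the right and down, at radius r is drawn at 1 + k1 r^2 times it, then the intrinsics apply), "R" (3x3) and "t" (3): a world point X has camera coordinates R X + t. Camera axes: x right, y down, z forward; pixel columns grow to the right and rows downward; lengths in m; the calibration is good to about 2 mm. A picture is of the moment at which its call begins: read the wrist's pose just before it. camera_params takes no time and is no camera call; for the wrist camera it gives the pose at the moment of the call.
- manip.hand_in(): hands the job in, once; it reports no verdict.
The state is a dict: "clock": time; "joint_pos": joint angles; "joint_velocities": joint speeds; "tau": joint torques, N m; "position": TCP position; "ee_rot": TCP orientation; "ft_force": force on the tool from outside, world axes, zero at the start; "torque": the same for the moment, N m; "grip_width": opening from 0.0 (shut) to 1.0 (fully open).
Only numpy, scipy, OpenCV 4.12 (cv2) and the standard library are available. Lean on these libraries where they do the work, as an engineer would, in place of code of your own. Each camera call takes 0.05 s, during which the arm holds its last target. There are 200 camera calls.

## Working session

There is one attempt and no reset: what is moved stays moved. The work goes in short steps, Python scripts to look and compute and a tool call to move; the robot and the scene stay as the last step left them, time stands still between calls to the robot, and variables do not carry over. Pictures are saved under pics/ and viewed, on a budget of 10 in all, crops included, one or two more only if the job needs it, and the job is handed in when it is done.

Besides the shell and the picture viewer there is one more tool, called as a command line: name --pt "numbers of a row" for each row, then --argument value for the rest. send_rows: Moves the arm, as the interface text tells. Its arguments: {"type":"object","properties":{"offset":{"type":"array"},"roll":{"type":"array"},"jaw":{"type":"number"},"newtons":{"type":"number"}},"required":["offset","roll"]}

```bash
mkdir -p pics; ls
python3 - <<'E'
from workcell import monitor, eyes, manip
import cv2,numpy as np
o=monitor.get_obs();print(o)
ims=[]
for n in("scene","top"):
    p,d=eyes.camera(n);np.savez(f"{n}0.npz",p=p,d=d,**{k:np.array(v) for k,v in eyes.camera_params(n).items()})
    cv2.imwrite(f"pics/{n}0.png",p);print(n,eyes.camera_params(n))
E
```

```text
pics
{'clock': 0.0, 'joint_pos': array([-1.30661685,  0.33288871, -0.06470915,  1.46094872,  0.02158264,
        1.34988821, -0.08851012]), 'joint_velocities': array([-0.00032589, -0.00081992,  0.00120938, -0.00159078, -0.00166183,
       -0.0002729 ,  0.0003819 ]), 'tau': array([ 5.25398646e-04, -6.25459242e+01,  4.91412403e-02, -3.91601551e+01,
        1.62281713e-02,  1.02471421e-02, -2.06924184e-06]), 'position': array([0.17667827, 0.59911547, 0.23050189]), 'ee_rot': array([ 1.42890992e-01,  9.89738171e-01, -7.14702785e-04, -7.97471636e-05]), 'ft_force': array([ 0.10766993,  0.01124292, -0.1039336 ]), 'torque': array([-0.00714916,  0.01667191, -0.02300102]), 'grip_width': 1.002140391266686}
scene {'fovy': 44.97081146274735, 'cx': 323.9276443116454, 'cy': 240.72288773662947, 'k1': -0.018964540390505782, 'R': array([[ 0.89961589, -0.43629371, -0.01841354],
       [-0.19307527, -0.35958228, -0.91291978],
       [ 0.39167997,  0.82483234, -0.40772346]]), 't': array([-0.41841165,  0.25461645,  1.15606281])}
top {'fovy': 42.234998657426544, 'cx': 309.3611014838286, 'cy': 235.6682731346341, 'k1': 0.006805569992959948, 'R': array([[ 0.01106685, -0.99986817, -0.01188132],
       [-0.99793206, -0.01029147, -0.06344833],
       [ 0.06331769,  0.01255893, -0.9979144 ]]), 't': array([0.11210471, 0.55293052, 1.46548505])}
```

View pics/top0.png

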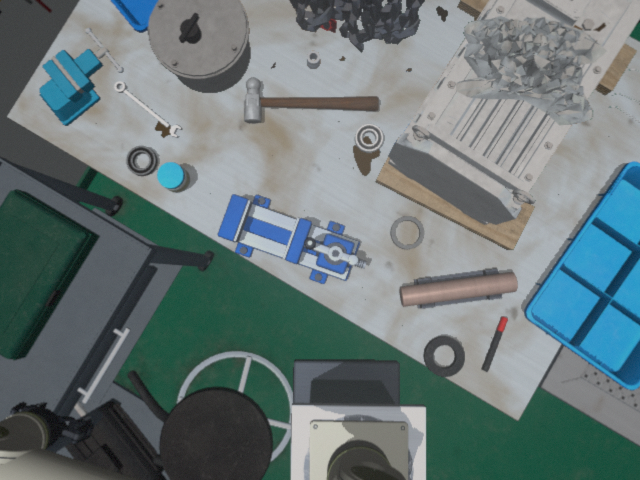

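View pics/scene0.png

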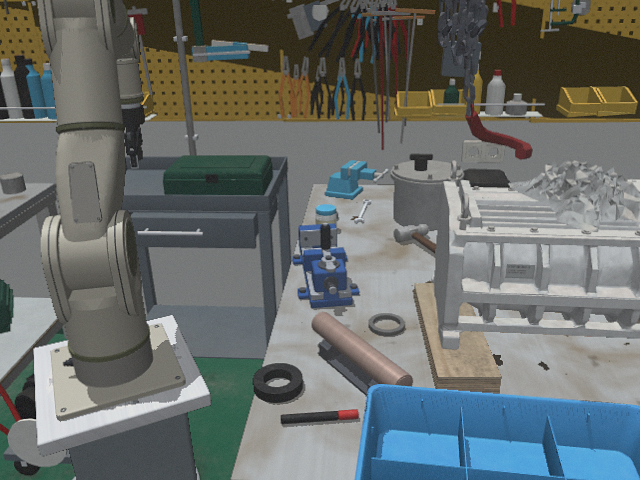

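The top view shows the vise with its fixed jaw at about (235,217), the crank hub at (335,254) and the black handle at (310,243). The bar is at (460,287), the ring at (407,232) and the jar at (172,177). The scene view agrees.

```bash
cat > h.py <<'E'
import numpy as np,cv2
def cloud(p,d,c):
    h,w=d.shape;f=h/2/np.tan(np.radians(float(c['fovy']))/2)
    K=np.array([[f,0,float(c['cx'])],[0,f,float(c['cy'])],[0,0,1]])
    v,u=np.mgrid[:h,:w]
    n=cv2.undistortPoints(np.stack([u,v],-1).reshape(-1,1,2).astype(float),K,np.array([float(c['k1']),0,0,0])).reshape(h,w,2)
    X=np.dstack([n*d[...,None],d])
    return (X-np.array(c['t']))@np.array(c['R'])   # world points HxWx3
def look(name):
    from workcell import eyes
    c=eyes.camera_params(name);p,d=eyes.camera(name)
    return p,d,cloud(p,d,c)
E
python3 - <<'E'
from h import *
z=np.load('top0.npz');p,d=z['p'],z['d'];W=cloud(p,d,z)
hsv=cv2.cvtColor(p,cv2.COLOR_BGR2HSV);H,S,V=hsv[...,0].astype(int),hsv[...,1],hsv[...,2]
Z=W[...,2]
def roi(u0,u1,v0,v1):
    m=np.zeros(d.shape,bool);m[v0:v1,u0:u1]=1;return m
print('table',np.median(Z[roi(360,380,210,225)]))
# bar
m=roi(390,530,255,315)&(Z>.04)&(Z<.09)&((H<20)|(H>170))&(S>50)
q=W[m];print('bar n',len(q),'ztop',np.percentile(q[:,2],[50,95,99]))
r=cv2.minAreaRect(q[:,:2].astype(np.float32));print('bar rect',r)
# vise
B=roi(210,375,185,290)&(H>100)&(H<130)&(S>110)
for lo,hi in((.07,.088),(.086,.1),(.0,.03)):
    k=(B&(Z>lo)&(Z<hi)).astype(np.uint8);n,l,s,cc=cv2.connectedComponentsWithStats(k)
    for i in range(1,n):
        if s[i,4]>30:
            q=W[l==i];print(lo,s[i,4],cc[i],cv2.minAreaRect(q[:,:2].astype(np.float32)),np.median(q[:,2]))
# handle
k=roi(290,375,220,290)&(Z>.1);print('tall',k.sum());
k2=k&(V<70);q=W[k2];print('black',len(q),q.mean(0),np.percentile(q[:,2],[5,50,95]))
k2=k&(Z>.15);q=W[k2];print('handle top',len(q),q.mean(0),q.min(0),q.max(0))
for (u,v) in((407,215),(172,177),(335,254),(310,243),(345,256)):print(u,v,W[v,u])
E
```

```text
table -0.0012622775271302115
bar n 4 ztop [0.06860179 0.07057125 0.07068076]
bar rect ((0.42876264452934265, -0.21970196068286896), (0.0050332145765423775, 0.15696591138839722), 7.910453796386719)
0.07 667 [232.10344828 217.34782609] ((0.5887192487716675, 0.2945308983325958), (0.03783056512475014, 0.10165523737668991), 70.84548950195312) 0.08288910168276871
0.07 477 [298.27044025 240.46331237] ((0.5363301634788513, 0.1423492729663849), (0.02886548824608326, 0.10112199932336807), 70.94489288330078) 0.08369297036202308
0.07 69 [330.34782609 239.75362319] ((0.5363844037055969, 0.06734013557434082), (0.035612527281045914, 0.023128340020775795), 83.18942260742188) 0.08518271258907224
0.07 73 [347.15068493 245.39726027] ((0.5246464014053345, 0.033895235508680344), (0.03160283714532852, 0.024711892008781433), 70.48500061035156) 0.0857668712754576
0.07 150 [330.30666667 264.23333333] ((0.48493632674217224, 0.06716363877058029), (0.06780422478914261, 0.027906591072678566), 70.01319122314453) 0.08567180656653645
0.086 42 [295.28571429 242.57142857] ((0.5307183265686035, 0.1454095095396042), (0
[... 1280 characters left out ...]
19, 0.11812193691730499), (0.03083796426653862, 0.007554713636636734), 71.86425018310547) 0.019738213397977163
0.0 115 [318.16521739 275.87826087] ((0.45537328720092773, 0.09616588056087494), (0.03698485344648361, 0.023412922397255898), 72.27206420898438) 0.01192921539990433
tall 515
black 4 [0.5168109  0.11189496 0.15620461] [0.15047743 0.15822737 0.15909993]
handle top 132 [0.51716953 0.11320605 0.36607212] [0.45775533 0.09937548 0.15158739] [0.53996786 0.1276942  1.4988431 ]
407 215 [ 0.60547597 -0.11741266 -0.00129578]
172 177 [0.68092647 0.43684436 0.07490883]
335 254 [0.50541246 0.05912709 0.11047793]
310 243 [0.52647496 0.11458365 0.16766886]
345 256 [0.50131291 0.03658996 0.10639307]
```

Run:
```python
import cv2
p=cv2.imread('pics/top0.png');cv2.imwrite('pics/t1.png',cv2.resize(p[180:320,200:380],None,fx=4.4,fy=4.2))
```

```text
(no output)
```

View pics/t1.png

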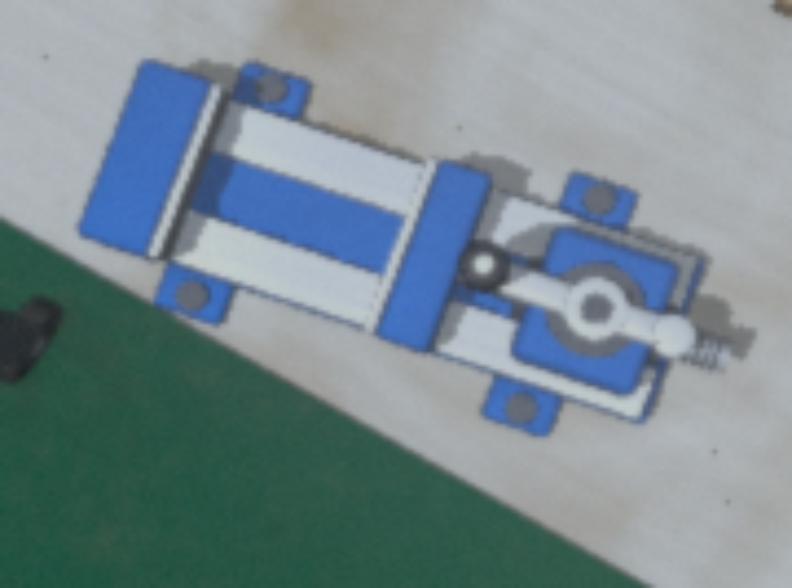

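The crop confirms the layout: handle at px (310,242), hub at px (335.7,253.3), jaws open, vise yaw about -19°. Next I'll refine the bar and work out the poses.

Run:
```python
from h import *
z=np.load('top0.npz');p,d=z['p'],z['d'];W=cloud(p,d,z);Z=W[...,2]
m=np.zeros(d.shape,np.uint8);m[250:320,385:530]=((Z>.05)&(Z<.09))[250:320,385:530]
n,l,s,cc=cv2.connectedComponentsWithStats(m);i=1+s[1:,4].argmax();q=W[l==i]
r=cv2.minAreaRect(q[:,:2].astype(np.float32));print(s[i],r,np.percentile(q[:,2],[50,90]))
top=q[q[:,2]>np.percentile(q[:,2],60)];print('ridge',top.mean(0),cv2.fitLine(top[:,:2].astype(np.float32),cv2.DIST_HUBER,0,.01,.01).ravel())
print(cv2.boxPoints(r))
# vise frame from jaw tops: fixed jaw centre at ~face+? , axis points
a=np.radians(70.9);vy=np.array([np.cos(a),np.sin(a)]);vx=np.array([vy[1],-vy[0]])
ax=np.array([.5055,.0585]);O=ax+.118*vy
print('O',O,'from axis; fixed jaw ctr in vise',(np.array([.5887,.2945])-O)@np.c_[vx,vy],'mov',(np.array([.5363,.1423])-O)@np.c_[vx,vy])
# steel face lines: high points z .075-.09 along vise y
V=(W[...,:2]-O)@np.c_[vx,vy];k=(Z>.076)&(Z<.09)&(abs(V[...,0])<.04)&(V[...,1]>-.08)&(V[...,1]<.2)
h=np.histogram(V[k][:,1],np.arange(-.08,.2,.004));print([(round(b,3),c) for c,b in zip(*h)])
```

```text
[ 400  272  118   34 2311] ((0.43029657006263733, -0.22752441465854645), (0.046705447137355804, 0.26693564653396606), 8.242324829101562) [0.06558138 0.07119672]
ridge [ 0.43065415 -0.22735564  0.06987114] [ 0.14123039 -0.98997676  0.43065414 -0.22735563]
[[ 0.38805112 -0.09878308]
 [ 0.42631903 -0.36296144]
 [ 0.47254202 -0.35626575]
 [ 0.4342741  -0.09208739]]
O [0.54411171 0.17000397] from axis; fixed jaw ctr in vise [0.00139633 0.13223247] mov [ 0.00168357 -0.02873497]
[(np.float64(-0.08), np.int64(0)), (np.float64(-0.076), np.int64(0)), (np.float64(-0.072), np.int64(0)), (np.float64(-0.068), np.int64(0)), (np.float64(-0.064), np.int64(0)), (np.float64(-0.06), np.int64(0)), (np.float64(-0.056), np.int64(0)), (np.float64(-0.052), np.int64(0)), (np.float64(-0.048), np.int64(0)), (np.float64(-0.044), np.int64(47)), (np.float64(-0.04), np.int64(60)), (np.float64(-0.036), np.int64(61)), (np.float64(-0.032), np.int64(61)), (np.float64(-0.028), np.int64(59)), (np.float64(-0.024), np.int64(57)), (np.float64(-0.02), np.int64(55)), (np.float64(-0.016), np.int64(58)), (np.float64(-0.012), np
[... 1049 characters left out ...]
 np.int64(52)), (np.float64(0.116), np.int64(61)), (np.float64(0.12), np.int64(58)), (np.float64(0.124), np.int64(60)), (np.float64(0.128), np.int64(60)), (np.float64(0.132), np.int64(54)), (np.float64(0.136), np.int64(65)), (np.float64(0.14), np.int64(55)), (np.float64(0.144), np.int64(62)), (np.float64(0.148), np.int64(48)), (np.float64(0.152), np.int64(1)), (np.float64(0.156), np.int64(0)), (np.float64(0.16), np.int64(0)), (np.float64(0.164), np.int64(0)), (np.float64(0.168), np.int64(0)), (np.float64(0.172), np.int64(0)), (np.float64(0.176), np.int64(0)), (np.float64(0.18), np.int64(0)), (np.float64(0.184), np.int64(0)), (np.float64(0.188), np.int64(0)), (np.float64(0.192), np.int64(0))]
```

```bash
cat > plan.py <<'E'
import numpy as np
def state():
    from workcell import monitor
    from scipy.spatial.transform import Rotation as R
    o=monitor.get_obs();M=R.from_quat(o['ee_rot']).as_matrix();y=M[:,1]
    print('t',round(o['clock'],2),'p',o['position'].round(4),'th',round(np.degrees(np.arctan2(y[1],y[0])),2),'F',o['ft_force'].round(1),'g',round(o['grip_width'],3),'j',o['joint_pos'].round(2))
    return np.array(o['position']),np.arctan2(y[1],y[0])
def plan(p,th,rows):
    """rows: list of (x,y,z,th) world; prints offsets in tool axes, 5 rows a call"""
    p=np.array(p,float)
    rows=list(rows)
    while len(rows)%5: rows.append(rows[-1])
    for i in range(0,len(rows),5):
        A=np.array([[-np.sin(th),np.cos(th),0],[np.cos(th),np.sin(th),0],[0,0,-1]])
        off=[];rl=[]
        for r in rows[i:i+5]:
            off.append([int(round(v)) for v in A@(np.array(r[:3])-p)*1000]);rl.append(round(th-r[3],2))
        print(off,rl)
        p=p+A.T@np.array(off[-1])/1000;th=th-rl[-1]
    print('end',p.round(4),np.degrees(th).round(2));return p,th
def ramp(n):  # smooth progress 0..1 over n rows, short ramps
    v=np.minimum(np.minimum(np.arange(1,n+1),np.arange(n,0,-1)),4).astype(float);return np.cumsum(v)/v.sum()
E
python3 - <<'E'
from plan import *
p,th=state()
r0,a0=np.hypot(*p[:2]),np.arctan2(p[1],p[0]);q=np.array([.4304,-.2275]);r1,a1=np.hypot(*q),np.arctan2(q[1],q[0]);t1=np.radians(8.1)
rows=[((r0+(r1-r0)*s)*np.cos(a0+(a1-a0)*s),(r0+(r1-r0)*s)*np.sin(a0+(a1-a0)*s),p[2]+(.2-p[2])*s,th+(t1-th)*s) for s in ramp(35)]
plan(p,th,rows)
E
```

```text
t 0.1 p [0.1767 0.5992 0.2306] th 73.57 F [-0.3  0.1  0.6] g 1.0 j [-1.31  0.33 -0.06  1.46  0.02  1.35 -0.09]
[[-9, -1, 0], [-26, -4, 1], [-51, -9, 1], [-85, -17, 2], [-117, -26, 3]] [np.float64(0.01), np.float64(0.03), np.float64(0.05), np.float64(0.09), np.float64(0.12)]
[[-33, -8, 1], [-66, -18, 2], [-97, -29, 3], [-128, -42, 4], [-157, -56, 5]] [np.float64(0.04), np.float64(0.08), np.float64(0.11), np.float64(0.15), np.float64(0.18)]
[[-31, -11, 1], [-61, -23, 2], [-90, -37, 3], [-118, -52, 4], [-145, -69, 5]] [np.float64(0.04), np.float64(0.07), np.float64(0.11), np.float64(0.15), np.float64(0.18)]
[[-29, -13, 1], [-57, -27, 2], [-83, -43, 3], [-109, -61, 4], [-133, -80, 5]] [np.float64(0.04), np.float64(0.07), np.float64(0.11), np.float64(0.14), np.float64(0.18)]
[[-26, -15, 1], [-51, -32, 2], [-75, -50, 3], [-97, -69, 4], [-119, -89, 4]] [np.float64(0.04), np.float64(0.07), np.float64(0.11), np.float64(0.14), np.float64(0.18)]
[[-23, -18, 1], [-45, -36, 2], [-66, -56, 3], [-86, -76, 4], [-104, -97, 5]] [np.float64(0.03), np.float64(0.07), np.float64(0.11), np.float64(0.14), np.float64(0.18)]
[[-21, -19, 1], [-41, -39, 2], [-54, -54, 3], [-63, -65, 3], [-67, -70, 4]] [np.float64(0.03), np.float64(0.07), np.float64(0.1), np.float64(0.11), np.float64(0.12)]
end [ 0.4307 -0.2272  0.1996] 8.25
```

send_rows --pt "-9 -1 0" --pt "-26 -4 1" --pt "-51 -9 1" --pt "-85 -17 2" --pt "-117 -26 3" --roll '[0.01, 0.03, 0.05, 0.09, 0.12]'

```text
clock: 0.52
position: [0.2843, 0.5397, 0.2281]
ee_rot: [0.204, 0.979, -0.0, 0.0]
ft_force: [0.5, 0.3, 0.9]
grip_width: 1.002
```

send_rows --pt "-33 -8 1" --pt "-66 -18 2" --pt "-97 -29 3" --pt "-128 -42 4" --pt "-157 -56 5" --roll '[0.04, 0.08, 0.11, 0.15, 0.18]'

```text
clock: 0.93
position: [0.4064, 0.4248, 0.2232]
ee_rot: [0.292, 0.956, -0.0, 0.0]
ft_force: [-0.2, 0.4, -0.2]
grip_width: 1.003
```

send_rows --pt "-31 -11 1" --pt "-61 -23 2" --pt "-90 -37 3" --pt "-118 -52 4" --pt "-145 -69 5" --roll '[0.04, 0.07, 0.11, 0.15, 0.18]'

```text
clock: 1.35
position: [0.4879, 0.2867, 0.2182]
ee_rot: [0.377, 0.926, -0.0, 0.0]
ft_force: [-0.3, 0.2, -0.2]
grip_width: 1.002
```

send_rows --pt "-29 -13 1" --pt "-57 -27 2" --pt "-83 -43 3" --pt "-109 -61 4" --pt "-133 -80 5" --roll '[0.04, 0.07, 0.11, 0.14, 0.18]'

```text
clock: 1.77
position: [0.5271, 0.1365, 0.2132]
ee_rot: [0.458, 0.889, -0.0, 0.0]
ft_force: [-0.4, 0.2, -0.3]
grip_width: 0.998
```

send_rows --pt "-26 -15 1" --pt "-51 -32 2" --pt "-75 -50 3" --pt "-97 -69 4" --pt "-119 -89 4" --roll '[0.04, 0.07, 0.11, 0.14, 0.18]'

```text
clock: 2.18
position: [0.5232, -0.0117, 0.2091]
ee_rot: [0.536, 0.844, -0.0, -0.0]
ft_force: [0.1, -0.4, -0.3]
grip_width: 0.998
```

send_rows --pt "-23 -18 1" --pt "-45 -36 2" --pt "-66 -56 3" --pt "-86 -76 4" --pt "-104 -97 5" --roll '[0.03, 0.07, 0.11, 0.14, 0.18]'

```text
clock: 2.6
position: [0.4796, -0.1471, 0.2042]
ee_rot: [0.61, 0.793, 0.0, 0.0]
ft_force: [1.0, 0.1, -0.2]
grip_width: 0.996
```

send_rows --pt "-21 -19 1" --pt "-41 -39 2" --pt "-54 -54 3" --pt "-63 -65 3" --pt "-67 -70 4" --roll '[0.03, 0.07, 0.1, 0.11, 0.12]'

```text
clock: 3.02
position: [0.4294, -0.2289, 0.2004]
ee_rot: [0.656, 0.755, 0.0, 0.0]
ft_force: [0.6, -0.4, 0.2]
grip_width: 1.004
```

Run:
```python
from plan import *; from h import *
p,th=state();im,d,W=look('wrist');cv2.imwrite('pics/w1.png',im);Z=W[...,2]
m=((Z>.05)&(Z<.085)).astype(np.uint8);n,l,s,cc=cv2.connectedComponentsWithStats(m);i=1+s[1:,4].argmax();q=W[l==i]
print(s[i],cv2.minAreaRect(q[:,:2].astype(np.float32)),np.percentile(q[:,2],[50,90,99]))
rg=q[q[:,2]>np.percentile(q[:,2],70)];print(cv2.fitLine(rg[:,:2].astype(np.float32),cv2.DIST_HUBER,0,.01,.01).ravel())
```

```text
t 3.02 p [ 0.4294 -0.2289  0.2004] th 8.05 F [ 0.6 -0.4  0.2] g 1.004 j [-0.27  0.03  0.69  1.89 -0.02  1.23  0.56]
[  285    21    66   346 20144] ((0.4289482533931732, -0.22500567138195038), (0.04641783609986305, 0.2653633654117584), 8.20029067993164) [0.06593542 0.068649   0.06967699]
[ 0.14387117 -0.9895964   0.42690238 -0.21122237]
```

View pics/w1.png

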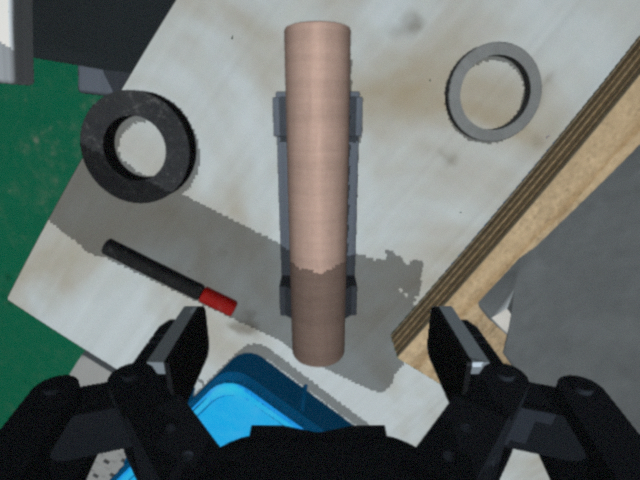

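The wrist view shows the bar centred between the open fingers (ends at rows 22 and 365) with its middle gap free. Descending.

send_rows --pt "1 0 10" --pt "2 0 35" --pt "2 0 65" --pt "2 0 95" --pt "2 0 120" --roll '[0, 0, 0, 0, 0]' --jaw 1.0

```text
clock: 3.48
position: [0.4307, -0.2228, 0.0777]
ee_rot: [0.653, 0.757, -0.0, -0.001]
ft_force: [-0.2, 0.5, -0.2]
grip_width: 1.0
```

send_rows --pt "0 0 20" --pt "0 0 36" --pt "0 0 48" --pt "0 0 55" --pt "0 0 57" --roll '[0, 0, 0, 0, 0]'

```text
clock: 3.9
position: [0.4302, -0.2234, 0.0216]
ee_rot: [0.654, 0.757, -0.001, -0.001]
ft_force: [-0.1, -0.1, 0.4]
grip_width: 1.001
```

send_rows --pt "0 0 0" --pt "0 0 0" --pt "0 0 0" --pt "0 0 0" --pt "0 0 0" --roll '[0, 0, 0, 0, 0]' --jaw 0.0 --newtons 80

```text
clock: 4.32
position: [0.4289, -0.2251, 0.0239]
ee_rot: [0.655, 0.756, -0.0, -0.001]
ft_force: [-12.3, 1.6, 14.6]
grip_width: 0.53
```

send_rows --pt "0 0 0" --pt "0 0 0" --pt "0 0 0" --pt "0 0 0" --pt "0 0 0" --roll '[0, 0, 0, 0, 0]'

```text
clock: 4.73
position: [0.4289, -0.2251, 0.0239]
ee_rot: [0.655, 0.756, -0.0, -0.001]
ft_force: [-11.8, 0.9, 14.3]
grip_width: 0.529
```

Run:
```python
from plan import *
p=np.array([.4304,-.2252,.0226]);th=np.radians(8.25)  # commanded
a=[(p[0],p[1],p[2]+.2*s,th) for s in ramp(10)]
q=np.array([.5605,.2173]);t1=np.radians(70.9)
b=[(*(p[:2]+(q-p[:2])*s),.2226,th+(t1-th)*np.clip((s-.4)/.6,0,1)) for s in ramp(20)]
plan(p,th,a+b)
```

```text
[[0, 0, -7], [0, 0, -21], [0, 0, -43], [0, 0, -71], [0, 0, -100]] [np.float64(0.0), np.float64(0.0), np.float64(0.0), np.float64(0.0), np.float64(0.0)]
[[0, 0, -29], [0, 0, -57], [0, 0, -79], [0, 0, -93], [0, 0, -100]] [np.float64(0.0), np.float64(0.0), np.float64(0.0), np.float64(0.0), np.float64(0.0)]
[[6, 3, 0], [18, 8, 0], [37, 17, 0], [62, 28, 0], [86, 40, 0]] [np.float64(0.0), np.float64(0.0), np.float64(0.0), np.float64(0.0), np.float64(0.0)]
[[25, 11, 0], [50, 22, 0], [74, 34, 0], [99, 45, 0], [124, 56, 0]] [np.float64(0.0), np.float64(0.0), np.float64(0.0), np.float64(-0.08), np.float64(-0.18)]
[[22, 16, 0], [44, 31, 0], [66, 47, 0], [89, 62, 0], [111, 78, 0]] [np.float64(-0.11), np.float64(-0.22), np.float64(-0.32), np.float64(-0.43), np.float64(-0.54)]
[[11, 24, 0], [22, 49, 0], [30, 68, 0], [36, 80, 0], [39, 86, 0]] [np.float64(-0.11), np.float64(-0.21), np.float64(-0.29), np.float64(-0.35), np.float64(-0.37)]
end [0.5601 0.2172 0.2226] 70.7
```

send_rows --pt "0 0 -7" --pt "0 0 -21" --pt "0 0 -43" --pt "0 0 -71" --pt "0 0 -100" --roll '[0, 0, 0, 0, 0]'

```text
clock: 5.15
position: [0.4293, -0.2245, 0.1238]
ee_rot: [0.655, 0.756, -0.001, -0.001]
ft_force: [1.5, -0.1, -8.3]
grip_width: 0.53
```

send_rows --pt "0 0 -29" --pt "0 0 -57" --pt "0 0 -79" --pt "0 0 -93" --pt "0 0 -100" --roll '[0, 0, 0, 0, 0]'

```text
clock: 5.57
position: [0.4308, -0.225, 0.2251]
ee_rot: [0.654, 0.756, 0.001, 0.001]
ft_force: [0.5, -0.7, -8.1]
grip_width: 0.528
```

send_rows --pt "6 3 0" --pt "18 8 0" --pt "37 17 0" --pt "62 28 0" --pt "86 40 0" --roll '[0, 0, 0, 0, 0]'

```text
clock: 5.98
position: [0.4568, -0.1325, 0.2216]
ee_rot: [0.655, 0.756, -0.001, -0.001]
ft_force: [1.0, 0.2, -8.9]
grip_width: 0.53
```

send_rows --pt "25 11 0" --pt "50 22 0" --pt "74 34 0" --pt "99 45 0" --pt "124 56 0" --roll '[0, 0, 0, -0.08, -0.18]'

```text
clock: 6.4
position: [0.4945, -0.0014, 0.2215]
ee_rot: [0.582, 0.813, -0.001, -0.001]
ft_force: [1.2, -0.5, -9.0]
grip_width: 0.53
```

send_rows --pt "22 16 0" --pt "44 31 0" --pt "66 47 0" --pt "89 62 0" --pt "111 78 0" --roll '[-0.11, -0.22, -0.32, -0.43, -0.54]'

```text
clock: 6.82
position: [0.5329, 0.1287, 0.2211]
ee_rot: [0.343, 0.939, -0.001, -0.001]
ft_force: [1.3, -1.7, -8.1]
grip_width: 0.53
```

send_rows --pt "11 24 0" --pt "22 49 0" --pt "30 68 0" --pt "36 80 0" --pt "39 86 0" --roll '[-0.11, -0.21, -0.29, -0.35, -0.37]'

```text
clock: 7.23
position: [0.5588, 0.2204, 0.2206]
ee_rot: [0.165, 0.986, -0.001, -0.002]
ft_force: [-0.7, -0.4, -9.0]
grip_width: 0.523
```

send_rows --pt "0 0 0" --pt "0 0 0" --pt "0 0 0" --pt "0 0 0" --pt "0 0 0" --roll '[0, 0, 0, 0, 0]'

```text
clock: 7.65
position: [0.5602, 0.2165, 0.2234]
ee_rot: [0.169, 0.986, 0.0, 0.0]
ft_force: [-0.2, 0.8, -7.6]
grip_width: 0.528
```

Run:
```python
from plan import *; from h import *
state();im,d,W=look('wrist');im2,d2,W2=look('scene');cv2.imwrite('pics/w2.png',np.vstack([cv2.resize(im,(400,300)),cv2.resize(im2[200:360,200:420],(400,290))]))
a=np.radians(70.9);O=np.array([.5441,.17]);vy=np.array([np.cos(a),np.sin(a)]);vx=np.array([vy[1],-vy[0]])
Z=W[...,2]
m=((Z>.22)&(Z<.29)&(W[...,1]<.5)).astype(np.uint8);n,l,s,cc=cv2.connectedComponentsWithStats(m)
for i in range(1,n):
    if s[i,4]>1500:
        q=W[l==i];v=(q[:,:2]-O)@np.c_[vx,vy];print(s[i],v.min(0),v.max(0),np.percentile(q[:,2],[10,50,95]),cv2.minAreaRect(v.astype(np.float32)))
```

```text
t 7.65 p [0.5602 0.2165 0.2234] th 70.58 F [-0.2  0.8 -7.6] g 0.528 j [-0.66  0.28  0.26  1.56 -0.08  1.31  0.84]
[   87     0   463   468 83005] [-0.10803526 -0.00924   ] [0.03520936 0.10797931] [0.25757977 0.26631255 0.28359522] ((-0.03685420751571655, 0.04988895356655121), (0.11720660328865051, 0.1432020217180252), 88.84993743896484)
```

View pics/w2.png

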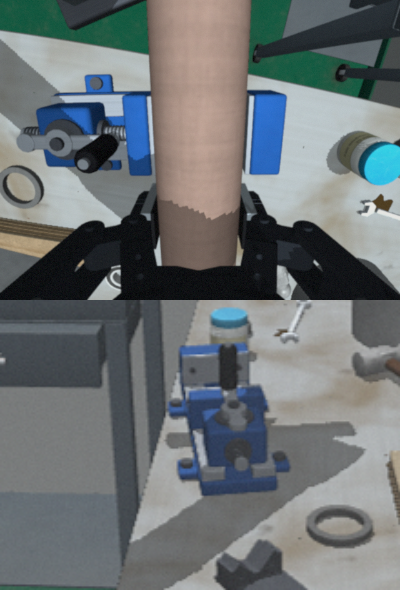

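The wrist view shows the bar parallel to the jaws and midway between them. Lowering it in.

send_rows --pt "0 0 8" --pt "0 0 25" --pt "0 0 50" --pt "0 0 78" --pt "0 0 105" --roll '[0, 0, 0, 0, 0]'

```text
clock: 8.17
position: [0.56, 0.2174, 0.1168]
ee_rot: [0.168, 0.986, 0.0, 0.0]
ft_force: [-0.6, 0.4, -10.2]
grip_width: 0.526
```

send_rows --pt "0 0 20" --pt "0 0 38" --pt "0 0 52" --pt "0 0 62" --pt "0 0 68" --roll '[0, 0, 0, 0, 0]'

```text
clock: 8.58
position: [0.5595, 0.2172, 0.0487]
ee_rot: [0.168, 0.986, -0.0, -0.001]
ft_force: [-0.4, -0.9, -7.5]
grip_width: 0.527
```

send_rows --pt "0 0 4" --pt "0 0 7" --pt "0 0 10" --pt "0 0 12" --pt "0 0 12" --roll '[0, 0, 0, 0, 0]'

```text
clock: 9.0
position: [0.5602, 0.2176, 0.0383]
ee_rot: [0.168, 0.986, 0.0, 0.0]
ft_force: [0.2, -0.5, -8.7]
grip_width: 0.526
```

send_rows --pt "0 0 1" --pt "0 0 1" --pt "0 0 2" --pt "0 0 2" --pt "0 0 2" --roll '[0, 0, 0, 0, 0]'

```text
clock: 9.42
position: [0.5604, 0.2176, 0.0365]
ee_rot: [0.168, 0.986, 0.0, 0.0]
ft_force: [-0.5, -0.3, -7.9]
grip_width: 0.527
```

send_rows --pt "0 0 0" --pt "0 0 0" --pt "0 0 0" --pt "0 0 0" --pt "0 0 0" --roll '[0, 0, 0, 0, 0]' --jaw 0.68

```text
clock: 9.83
position: [0.5605, 0.2177, 0.0368]
ee_rot: [0.168, 0.986, 0.0, 0.0]
ft_force: [0.7, 0.2, -0.7]
grip_width: 0.682
```

send_rows --pt "0 0 0" --pt "0 0 0" --pt "0 0 0" --pt "0 0 0" --pt "0 0 0" --roll '[0, 0, 0, 0, 0]'

```text
clock: 10.25
position: [0.5602, 0.2175, 0.0363]
ee_rot: [0.168, 0.986, 0.0, -0.0]
ft_force: [0.1, 1.4, -0.1]
grip_width: 0.68
```

Run:
```python
from plan import *
p=np.array([.5601,.2172,.0356]);th=np.radians(70.7)
a=[(p[0],p[1],p[2]+.204*s,th) for s in ramp(10)]
q=np.array([.5265,.1146])
b=[(*(p[:2]+(q-p[:2])*s),.2396,th) for s in ramp(5)]
plan(p,th,a+b)
```

```text
[[0, 0, -7], [0, 0, -22], [0, 0, -44], [0, 0, -73], [0, 0, -102]] [np.float64(0.0), np.float64(0.0), np.float64(0.0), np.float64(0.0), np.float64(0.0)]
[[0, 0, -29], [0, 0, -58], [0, 0, -80], [0, 0, -95], [0, 0, -102]] [np.float64(0.0), np.float64(0.0), np.float64(0.0), np.float64(0.0), np.float64(0.0)]
[[0, -12, 0], [-1, -36, 0], [-1, -72, 0], [-2, -96, 0], [-2, -108, 0]] [np.float64(0.0), np.float64(0.0), np.float64(0.0), np.float64(0.0), np.float64(0.0)]
end [0.5263 0.1146 0.2396] 70.7
```

send_rows --pt "0 0 -7" --pt "0 0 -22" --pt "0 0 -44" --pt "0 0 -73" --pt "0 0 -102" --roll '[0, 0, 0, 0, 0]'

```text
clock: 10.67
position: [0.5598, 0.2173, 0.1396]
ee_rot: [0.168, 0.986, -0.0, -0.0]
ft_force: [1.0, -0.5, 0.3]
grip_width: 0.68
```

send_rows --pt "0 0 -29" --pt "0 0 -58" --pt "0 0 -80" --pt "0 0 -95" --pt "0 0 -102" --roll '[0, 0, 0, 0, 0]'

```text
clock: 11.08
position: [0.561, 0.2178, 0.2435]
ee_rot: [0.168, 0.986, 0.001, 0.002]
ft_force: [-0.1, 0.6, 0.5]
grip_width: 0.679
```

Run:
```python
from plan import *; from h import *
state();im,d,W=look('wrist');cv2.imwrite('pics/w3.png',im)
a=np.radians(70.9);O=np.array([.5441,.17]);vy=np.array([np.cos(a),np.sin(a)]);vx=np.array([vy[1],-vy[0]])
Z=W[...,2];V=(W[...,:2]-O)@np.c_[vx,vy]
k=(Z>.14)&(Z<.175)&(abs(V[...,0])<.09)&(V[...,1]<-.03)&(V[...,1]>-.2)
print('handle',k.sum(),np.median(W[k],0) if k.any() else 0,V[k].min(0),V[k].max(0),Z[k].max())
k=k&(Z>.158);print('cap',k.sum(),V[k].mean(0),W[k].mean(0))
k=(abs(V[...,0])<.12)&(V[...,1]>-.02)&(V[...,1]<.103)&(Z>.06)&(Z<.1);q=np.c_[V[k],Z[k]]
r=q[q[:,2]>np.percentile(q[:,2],70)];print('bar',len(q),q.min(0),q.max(0),r.mean(0),cv2.fitLine(r[:,:2].astype(np.float32),cv2.DIST_HUBER,0,.01,.01).ravel())
```

```text
t 11.08 p [0.561  0.2178 0.2435] th 70.69 F [-0.1  0.6  0.5] g 0.679 j [-0.66  0.27  0.27  1.53 -0.07  1.35  0.84]
handle 1647 [0.5252441  0.12328967 0.16283511] [-0.01204044 -0.06599376] [ 0.01288257 -0.04125136] 0.16995486067549725
cap 1199 [-0.00074183 -0.05247151] [0.52622939 0.12065985 0.16372242]
bar 18063 [-0.11999576 -0.01999537  0.06000203] [0.1199234  0.07400412 0.08682578] [-0.00737893  0.02420955  0.08190462] [ 0.9905188  -0.137377    0.00395663  0.03774512]
```

View pics/w3.png

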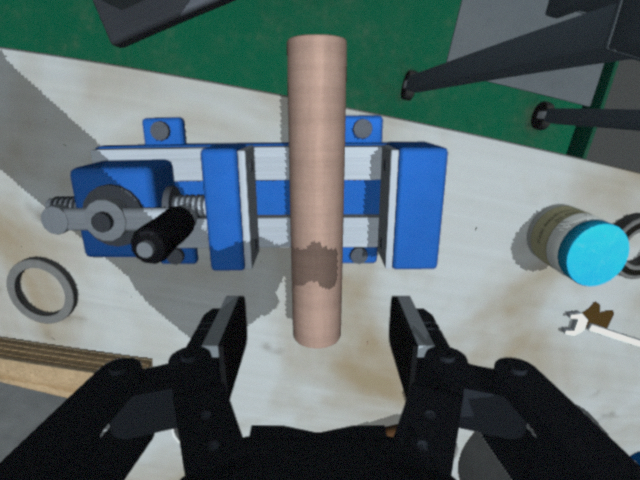

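The bar lies straight between the jaws, and the handle cap is at px (150,245). Moving over the handle and gripping it.

send_rows --pt "0 -12 0" --pt "-1 -36 0" --pt "-1 -71 0" --pt "-2 -95 0" --pt "-2 -107 0" --roll '[0, 0, 0, 0, 0]'

```text
clock: 11.55
position: [0.5252, 0.1112, 0.2389]
ee_rot: [0.17, 0.986, -0.001, -0.001]
ft_force: [1.4, -0.2, 0.4]
grip_width: 0.678
```

send_rows --pt "0 0 0" --pt "0 0 10" --pt "0 0 30" --pt "0 0 55" --pt "0 0 80" --roll '[0, 0, 0, 0, 0]'

```text
clock: 11.97
position: [0.5264, 0.1176, 0.1582]
ee_rot: [0.166, 0.986, 0.0, -0.0]
ft_force: [0.4, 0.9, -1.7]
grip_width: 0.684
```

send_rows --pt "0 0 16" --pt "0 0 26" --pt "0 0 32" --pt "0 0 34" --pt "0 0 34" --roll '[0, 0, 0, 0, 0]'

```text
clock: 12.38
position: [0.5268, 0.1164, 0.1262]
ee_rot: [0.167, 0.986, 0.0, -0.0]
ft_force: [-0.9, -0.6, -0.2]
grip_width: 0.68
```

send_rows --pt "0 0 0" --pt "0 0 0" --pt "0 0 0" --pt "0 0 0" --pt "0 0 0" --roll '[0, 0, 0, 0, 0]' --jaw 0.0 --newtons 50

```text
clock: 12.8
position: [0.5278, 0.1174, 0.1277]
ee_rot: [0.167, 0.986, 0.001, 0.001]
ft_force: [2.0, 5.5, 3.7]
grip_width: 0.287
```

send_rows --pt "0 0 0" --pt "0 0 0" --pt "0 0 0" --pt "0 0 0" --pt "0 0 0" --roll '[0, 0, 0, 0, 0]'

```text
clock: 13.22
position: [0.5278, 0.1174, 0.1277]
ee_rot: [0.167, 0.986, 0.001, 0.001]
ft_force: [1.4, 4.9, 4.0]
grip_width: 0.289
```

Run:
```python
from plan import *
th=np.radians(70.7);p=np.array([.5263,.1155,.1256]);c=np.array([.506,.061]);f0=np.radians(69)
st=np.r_[np.full(5,.16),np.full(45,.25)];f=f0-np.cumsum(st)
plan(p,th,[(*(c+.06*np.array([np.cos(x),np.sin(x)])),.1256,th) for x in f]);print('c end',-1.54+st.sum(),f[-1])
```

```text
[[-10, 1, 0], [-19, -2, 0], [-28, -6, 0], [-36, -11, 0], [-43, -18, 0]] [np.float64(0.0), np.float64(0.0), np.float64(0.0), np.float64(0.0), np.float64(0.0)]
[[-9, -12, 0], [-14, -26, 0], [-16, -41, 0], [-14, -56, 0], [-8, -69, 0]] [np.float64(0.0), np.float64(0.0), np.float64(0.0), np.float64(0.0), np.float64(0.0)]
[[9, -12, 0], [20, -22, 0], [34, -28, 0], [48, -31, 0], [63, -30, 0]] [np.float64(0.0), np.float64(0.0), np.float64(0.0), np.float64(0.0), np.float64(0.0)]
[[15, 5, 0], [27, 13, 0], [38, 23, 0], [45, 36, 0], [49, 51, 0]] [np.float64(0.0), np.float64(0.0), np.float64(0.0), np.float64(0.0), np.float64(0.0)]
[[0, 15, 0], [-4, 29, 0], [-11, 43, 0], [-21, 54, 0], [-34, 62, 0]] [np.float64(0.0), np.float64(0.0), np.float64(0.0), np.float64(0.0), np.float64(0.0)]
[[-14, 5, 0], [-29, 6, 0], [-43, 3, 0], [-57, -3, 0], [-69, -12, 0]] [np.float64(0.0), np.float64(0.0), np.float64(0.0), np.float64(0.0), np.float64(0.0)]
[[-9, -12, 0], [-15, -26, 0], [-17, -41, 0], [-15, -56, 0], [-10, -70, 0]] [np.float64(0.0), np.float64(0.0), np.float64(0.0), np.float64(0.0), np.float64(0.0)]
[[8, -12, 0], [20, -22, 0], [33, -29, 0], [47, -32, 0], [62, -31, 0]] [np.float64(0.0), np.float64(0.0), np.float64(0.0), np.float64(0.0), np.float64(0.0)]
[[15, 4, 0], [28, 11, 0], [38, 22, 0], [46, 35, 0], [50, 49, 0]] [np.float64(0.0), np.float64(0.0), np.float64(0.0), np.float64(0.0), np.float64(0.0)]
[[1, 15, 0], [-2, 30, 0], [-9, 43, 0], [-19, 54, 0], [-31, 63, 0]] [np.float64(0.0), np.float64(0.0), np.float64(0.0), np.float64(0.0), np.float64(0.0)]
end [0.4973 0.1204 0.1256] 70.7
c end 10.510000000000002 -10.845722816123914
```

send_rows --pt "-10 1 0" --pt "-19 -2 0" --pt "-28 -6 0" --pt "-36 -11 0" --pt "-43 -18 0" --roll '[0, 0, 0, 0, 0]'

```text
clock: 13.63
position: [0.5623, 0.0861, 0.1277]
ee_rot: [0.167, 0.986, 0.001, 0.001]
ft_force: [-0.9, 4.5, 6.1]
grip_width: 0.288
```

send_rows --pt "-9 -12 0" --pt "-14 -26 0" --pt "-16 -41 0" --pt "-14 -56 0" --pt "-8 -69 0" --roll '[0, 0, 0, 0, 0]'

```text
clock: 14.05
position: [0.5479, 0.0164, 0.1277]
ee_rot: [0.168, 0.986, 0.001, 0.002]
ft_force: [4.4, 1.9, 3.0]
grip_width: 0.29
```

send_rows --pt "9 -12 0" --pt "20 -22 0" --pt "34 -28 0" --pt "48 -31 0" --pt "63 -30 0" --roll '[0, 0, 0, 0, 0]'

```text
clock: 14.47
position: [0.4779, 0.0087, 0.1277]
ee_rot: [0.168, 0.986, 0.001, 0.002]
ft_force: [6.3, 2.9, 2.2]
grip_width: 0.292
```

The crank follows with low force. Continuing.

send_rows --pt "15 5 0" --pt "27 13 0" --pt "38 23 0" --pt "45 36 0" --pt "49 51 0" --roll '[0, 0, 0, 0, 0]'

```text
clock: 14.88
position: [0.4486, 0.073, 0.1276]
ee_rot: [0.168, 0.986, 0.0, 0.002]
ft_force: [9.3, -6.9, 1.1]
grip_width: 0.287
```

send_rows --pt "0 15 0" --pt "-4 29 0" --pt "-11 43 0" --pt "-21 54 0" --pt "-34 62 0" --roll '[0, 0, 0, 0, 0]'

```text
clock: 15.3
position: [0.5006, 0.1208, 0.1276]
ee_rot: [0.168, 0.986, -0.0, 0.0]
ft_force: [-4.9, -6.9, 13.2]
grip_width: 0.289
```

send_rows --pt "-14 5 0" --pt "-29 6 0" --pt "-43 3 0" --pt "-57 -3 0" --pt "-69 -12 0" --roll '[0, 0, 0, 0, 0]'

```text
clock: 15.72
position: [0.5617, 0.0878, 0.1276]
ee_rot: [0.167, 0.986, 0.001, 0.0]
ft_force: [-8.5, 2.4, 12.1]
grip_width: 0.289
```

send_rows --pt "-9 -12 0" --pt "-15 -26 0" --pt "-17 -41 0" --pt "-15 -56 0" --pt "-10 -70 0" --roll '[0, 0, 0, 0, 0]'

```text
clock: 16.13
position: [0.5491, 0.0173, 0.1277]
ee_rot: [0.168, 0.986, 0.001, 0.002]
ft_force: [1.5, 6.3, 4.2]
grip_width: 0.291
```

Run:
```python
from plan import *; from h import *
p,th=state();d=p[:2]-[.5063,.0614];print('r',np.hypot(*d),'az',np.arctan2(d[1],d[0]))
im,_,W=look('top');im2,_,W2=look('scene')
cv2.imwrite('pics/t2.png',np.hstack([cv2.resize(im[170:320,180:380],(400,300)),cv2.resize(im2[190:340,220:420],(400,300))]))
```

```text
t 16.13 p [0.5491 0.0173 0.1277] th 70.7 F [1.5 6.3 4.2] g 0.291 j [-0.41  0.25  0.34  1.81 -0.09  1.09  1.2 ]
r 0.06145892016642794 az -0.8000557476157363
```

View pics/t2.png

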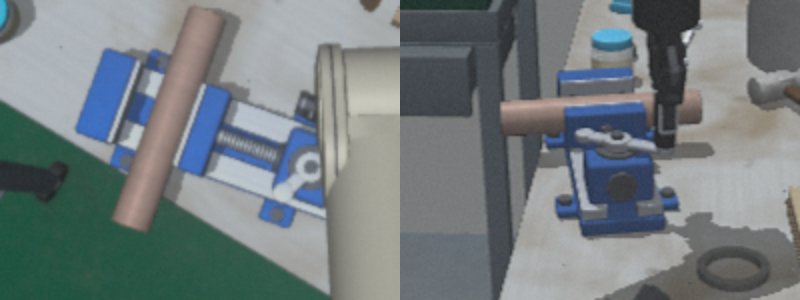

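The jaw has closed onto the bar, and the bar is still parallel to the jaws. Continuing.

send_rows --pt "8 -12 0" --pt "20 -22 0" --pt "33 -29 0" --pt "47 -32 0" --pt "62 -31 0" --roll '[0, 0, 0, 0, 0]'

```text
clock: 16.65
position: [0.4798, 0.0078, 0.1276]
ee_rot: [0.168, 0.986, 0.0, 0.002]
ft_force: [6.2, 1.1, 3.3]
grip_width: 0.289
```

send_rows --pt "15 4 0" --pt "28 11 0" --pt "38 22 0" --pt "46 35 0" --pt "50 49 0" --roll '[0, 0, 0, 0, 0]'

```text
clock: 17.07
position: [0.4484, 0.071, 0.1276]
ee_rot: [0.168, 0.986, 0.0, 0.002]
ft_force: [5.1, -5.8, 4.8]
grip_width: 0.287
```

send_rows --pt "1 15 0" --pt "-2 30 0" --pt "-9 43 0" --pt "-19 54 0" --pt "-31 63 0" --roll '[0, 0, 0, 0, 0]'

```text
clock: 17.48
position: [0.4984, 0.1206, 0.1276]
ee_rot: [0.168, 0.986, -0.0, 0.0]
ft_force: [-3.6, -10.3, 12.5]
grip_width: 0.29
```

Run:
```python
from plan import *
state()
th=np.radians(70.7);p=np.array([.4973,.1204,.1256]);c=np.array([.506,.061]);f=-10.8457-.15*np.arange(1,21)
plan(p,th,[(*(c+.06*np.array([np.cos(x),np.sin(x)])),.1256,th) for x in f])
```

```text
t 17.48 p [0.4984 0.1206 0.1276] th 70.71 F [ -3.6 -10.3  12.5] g 0.29 j [-0.54  0.17  0.24  1.9  -0.04  1.08  0.95]
[[-8, 3, 0], [-17, 6, 0], [-26, 7, 0], [-35, 6, 0], [-43, 5, 0]] [np.float64(0.0), np.float64(0.0), np.float64(0.0), np.float64(0.0), np.float64(0.0)]
[[-9, -3, 0], [-17, -7, 0], [-24, -13, 0], [-30, -19, 0], [-36, -26, 0]] [np.float64(0.0), np.float64(0.0), np.float64(0.0), np.float64(0.0), np.float64(0.0)]
[[-4, -8, 0], [-7, -17, 0], [-8, -26, 0], [-9, -35, 0], [-8, -44, 0]] [np.float64(0.0), np.float64(0.0), np.float64(0.0), np.float64(0.0), np.float64(0.0)]
[[3, -8, 0], [6, -17, 0], [11, -24, 0], [17, -31, 0], [24, -37, 0]] [np.float64(0.0), np.float64(0.0), np.float64(0.0), np.float64(0.0), np.float64(0.0)]
end [0.523  0.0033 0.1256] 70.7
```

send_rows --pt "-8 3 0" --pt "-17 6 0" --pt "-26 7 0" --pt "-35 6 0" --pt "-43 5 0" --roll '[0, 0, 0, 0, 0]'

```text
clock: 17.9
position: [0.5404, 0.1115, 0.1276]
ee_rot: [0.167, 0.986, 0.0, 0.0]
ft_force: [-7.2, -0.8, 12.0]
grip_width: 0.286
```

send_rows --pt "-9 -3 0" --pt "-17 -7 0" --pt "-24 -13 0" --pt "-30 -19 0" --pt "-36 -26 0" --roll '[0, 0, 0, 0, 0]'

```text
clock: 18.32
position: [0.566, 0.0762, 0.1276]
ee_rot: [0.167, 0.986, 0.001, 0.0]
ft_force: [-4.8, 4.2, 10.2]
grip_width: 0.289
```

send_rows --pt "-2 -4 0" --pt "-4 -8 0" --pt "-5 -13 0" --pt "-7 -17 0" --pt "-7 -17 0" --roll '[0, 0, 0, 0, 0]'

```text
clock: 18.73
position: [0.5676, 0.0566, 0.1277]
ee_rot: [0.168, 0.986, 0.001, 0.001]
ft_force: [2.0, 1.0, 4.4]
grip_width: 0.289
```

send_rows --pt "0 -3 0" --pt "-1 -6 0" --pt "-1 -9 0" --pt "-1 -9 0" --pt "-1 -9 0" --roll '[0, 0, 0, 0, 0]'

```text
clock: 19.15
position: [0.5664, 0.049, 0.1277]
ee_rot: [0.167, 0.986, 0.001, 0.002]
ft_force: [7.5, 4.5, 2.1]
grip_width: 0.291
```

send_rows --pt "0 -2 0" --pt "0 -4 0" --pt "0 -5 0" --pt "0 -5 0" --pt "0 -5 0" --roll '[0, 0, 0, 0, 0]'

```text
clock: 19.57
position: [0.5656, 0.0462, 0.1278]
ee_rot: [0.166, 0.986, 0.002, 0.003]
ft_force: [12.7, 9.7, -2.8]
grip_width: 0.289
```

send_rows --pt "0 -2 0" --pt "0 -4 0" --pt "0 -6 0" --pt "0 -6 0" --pt "0 -6 0" --roll '[0, 0, 0, 0, 0]'

```text
clock: 19.98
position: [0.5645, 0.0424, 0.1279]
ee_rot: [0.166, 0.986, 0.003, 0.004]
ft_force: [18.3, 15.4, -7.0]
grip_width: 0.292
```

Run:
```python
from plan import *; from h import *
state()
a=np.radians(70.9);O=np.array([.5441,.17]);vy=np.array([np.cos(a),np.sin(a)]);vx=np.array([vy[1],-vy[0]])
im,d,W=look('top');cv2.imwrite('pics/t3.png',cv2.resize(im[170:320,180:380],(600,450)))
Z=W[...,2];V=(W[...,:2]-O)@np.c_[vx,vy]
k=(abs(V[...,0])<.15)&(abs(V[...,0])>.056)&(V[...,1]>.03)&(V[...,1]<.13)&(Z>.055)&(Z<.1);q=np.c_[V[k],Z[k]]
print('bar',len(q),cv2.minAreaRect(q[:,:2].astype(np.float32)),np.percentile(q[:,2],95))
k=(abs(V[...,0])<.045)&(V[...,1]>-.04)&(V[...,1]<.07)&(Z>.0815)&(Z<.088);h=np.histogram(V[k][:,1],np.arange(-.03,.08,.005));print(h[0],h[1].round(3))
```

```text
t 19.98 p [0.5645 0.0424 0.1279] th 70.93 F [18.3 15.4 -7. ] g 0.292 j [-0.4   0.28  0.29  1.77 -0.09  1.09  1.16]
bar 1333 ((0.0016213655471801758, 0.08254415541887283), (0.26530539989471436, 0.04693007841706276), 0.19700486958026886) 0.08411721538566766
[ 0  0  0  0  0  0  0  0  0  0 15 65 64 61 54 63 62 47  0  3  0] [-0.03  -0.025 -0.02  -0.015 -0.01  -0.005  0.     0.005  0.01   0.015
  0.02   0.025  0.03   0.035  0.04   0.045  0.05   0.055  0.06   0.065
  0.07   0.075]
```

View pics/t3.png

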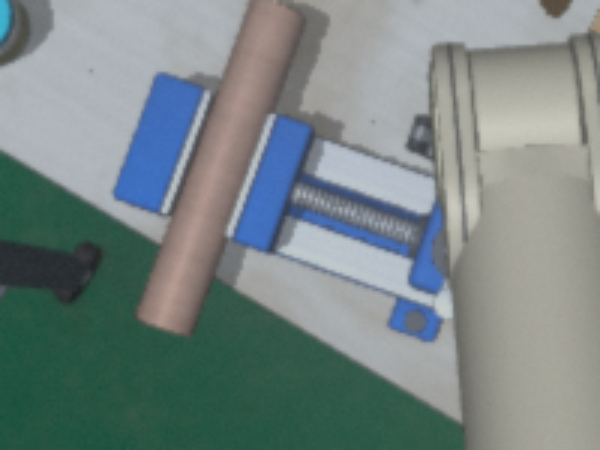

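send_rows --pt "1 -2 0" --pt "2 -4 0" --pt "3 -6 0" --pt "4 -8 0" --pt "4 -8 0" --roll '[0, 0, 0, 0, 0]'

```text
clock: 20.45
position: [0.5617, 0.0371, 0.1282]
ee_rot: [0.165, 0.986, 0.005, 0.008]
ft_force: [39.9, 19.1, -23.0]
grip_width: 0.288
```

send_rows --pt "0 0 0" --pt "0 0 0" --pt "0 0 0" --pt "0 0 0" --pt "0 0 0" --roll '[0, 0, 0, 0, 0]'

```text
clock: 20.87
position: [0.5617, 0.0371, 0.1282]
ee_rot: [0.165, 0.986, 0.004, 0.008]
ft_force: [38.8, 19.3, -22.9]
grip_width: 0.283
```

send_rows --pt "0 1 0" --pt "0 2 0" --pt "0 4 0" --pt "0 5 0" --pt "0 5 0" --roll '[0, 0, 0, 0, 0]'

```text
clock: 21.28
position: [0.5627, 0.0394, 0.1281]
ee_rot: [0.166, 0.986, 0.003, 0.007]
ft_force: [33.9, 11.8, -17.3]
grip_width: 0.286
```

send_rows --pt "0 0 0" --pt "0 0 0" --pt "0 0 0" --pt "0 0 0" --pt "0 0 0" --roll '[0, 0, 0, 0, 0]' --jaw 0.75

```text
clock: 21.7
position: [0.5557, 0.0352, 0.1263]
ee_rot: [0.168, 0.986, -0.0, -0.0]
ft_force: [-0.0, 0.1, 0.2]
grip_width: 0.754
```

send_rows --pt "0 0 0" --pt "0 0 0" --pt "0 0 0" --pt "0 0 0" --pt "0 0 0" --roll '[0, 0, 0, 0, 0]'

```text
clock: 22.12
position: [0.5558, 0.0357, 0.1263]
ee_rot: [0.168, 0.986, 0.0, -0.0]
ft_force: [0.2, 0.2, -0.1]
grip_width: 0.745
```

send_rows --pt "0 0 -7" --pt "0 0 -22" --pt "0 0 -44" --pt "0 0 -68" --pt "0 0 -90" --roll '[0, 0, 0, 0, 0]'

```text
clock: 22.53
position: [0.5558, 0.0356, 0.2181]
ee_rot: [0.168, 0.986, 0.0, 0.0]
ft_force: [0.7, 0.3, -0.5]
grip_width: 0.748
```

send_rows --pt "6 -10 -15" --pt "18 -30 -25" --pt "35 -60 -30" --pt "50 -90 -30" --pt "58 -105 -30" --roll '[0, 0, 0, 0, 0]'

```text
clock: 22.95
position: [0.4645, -0.0471, 0.2473]
ee_rot: [0.169, 0.986, 0.0, 0.0]
ft_force: [0.8, -0.4, 0.2]
grip_width: 0.752
```

send_rows --pt "5 -15 0" --pt "15 -45 0" --pt "22 -75 0" --pt "28 -95 0" --pt "30 -100 0" --roll '[0, 0, 0, 0, 0]'

```text
clock: 23.37
position: [0.4036, -0.1316, 0.2468]
ee_rot: [0.17, 0.986, 0.0, 0.0]
ft_force: [-0.4, -0.6, -0.2]
grip_width: 0.752
```

Run:
```python
from plan import *; from h import *
state()
a=np.radians(70.9);O=np.array([.5441,.17]);vy=np.array([np.cos(a),np.sin(a)]);vx=np.array([vy[1],-vy[0]])
im,d,W=look('top');cv2.imwrite('pics/t4.png',cv2.resize(im[150:330,140:440],(800,480)))
Z=W[...,2];V=(W[...,:2]-O)@np.c_[vx,vy]
k=(abs(V[...,0])<.15)&(abs(V[...,0])>.056)&(V[...,1]>.03)&(V[...,1]<.13)&(Z>.055)&(Z<.1);q=np.c_[V[k],Z[k]]
print('bar',len(q),cv2.minAreaRect(q[:,:2].astype(np.float32)),np.percentile(q[:,2],95))
k=(abs(V[...,0])<.09)&(abs(V[...,1]+.118)<.09)&(Z>.15)&(Z<.175);print('handle',k.sum(),V[k].mean(0))
v=V[k].mean(0)-[0,-.118];print('c',np.arctan2(-v[1],v[0])+4*np.pi)
```

```text
t 23.37 p [ 0.4036 -0.1316  0.2468] th 70.48 F [-0.4 -0.6 -0.2] g 0.752 j [-0.27 -0.17  0.44  1.95  0.07  1.35  1.37]
bar 1329 ((0.0016648024320602417, 0.08248396217823029), (0.04732213914394379, 0.26498422026634216), 89.92191314697266) 0.08392703749290681
handle 108 [ 0.06088837 -0.10767197]
c 12.398347529620935
```

View pics/t4.png

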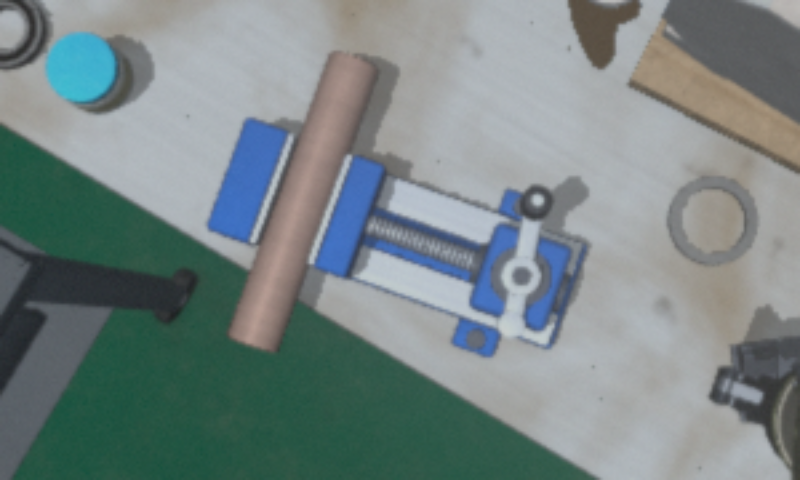

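The bar is parallel (under 0.01 rad off) and against the fixed jaw. The crank stalled at about 12.40 rad, against 12.36 expected for a 47 mm bar. The jar and ring show no visible movement. Handing in.

```bash
python3 -c "
from workcell import manip; print(manip.hand_in())"
```

```text
the job is handed in; nothing more can be done
None
```

The bronze bar is clamped in the vise, and I handed the job in at about 23.4 s of the 72 s allowed. I gripped it mid-length, lifted it off the V-blocks, laid it on the bed between the jaws, and turned the crank about 2.2 turns clockwise.

**Last checks:**
- **Bar position:** it sits at x ≈ 2 mm, y ≈ 82 mm in the vise frame, and within 0.01 rad of parallel to the jaws.
- **Clamping:** the crank stopped at about 12.40 rad, against 12.36 expected for a 47 mm bar. It stalled under roughly 30 N at the handle. I could not measure the jaw force directly, so I inferred that it is tight from the stall.
- **Clear of contact:** the gripper was empty and clear of everything, reading no force.
- **Jar and spacer ring:** neither was touched, and both look unmoved in the last top view.

**Disagreements:** the bar's top read about 3 mm high (84 mm instead of 81 mm). The first top view of it on the rest had read about as high, so I put this down to camera bias. The two early handle readings differed by about 4 mm, and gripping the handle settled its position. During the final tightening the handle also took a sideways force of up to about 40 N, because my push went slightly off the crank's circle.

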